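# Clear the mirror-stand post and lock it at its height mark

### The job

Lift the roll of tape up off the mirror stand's upright post and lay it flat on the middle of the silicone trivet. Then grip the springy post above its flange, push it down until the top of the flange is level with the pointer on the scale strip and, still gripping it there, swing the cam lever fully closed against its stop with the side of a finger, by turning the hand about the post. Finish still gripping the post level with the pointer and with the lever closed, do not let go, and leave the mug, soap box, jar and spoon where they are.

Things in the scene. Friction and masses are not known exactly. Their poses are not given: they have to be found in the camera images.
- roll_center (a point): Centre (half-way up) of a loose roll of pale tape on a cardboard core: outside diameter 62 mm, bore 25 mm, 40 mm tall, about 0.12 kg. It starts threaded over the stand's post, axis upright, its underside resting on the post's flange.
- trivet_top (a point): Centre of the upper face of a dark round silicone trivet, 150 mm across and 8 mm thick (with a small tab), fixed flat on the ledge at the left.
- post: Steel post of the mirror stand; origin on its upright axis at the centre of its flange's upper face (flange 31 mm across, 4 mm thick). It only slides vertically: a spring holds it up against a stop, the flange's upper face 137 mm above the ledge; pushing it down takes about 5 to 7 N, up to 55 mm, and it springs back if let go.
- stub_mid (a point): Centre, half-way up, of the post's stub, the round end to grip above the flange: 21 mm diameter, 50 mm tall, from the flange's upper face up. It spins freely about its axis, so a gripping hand may turn about the post.
- stand: Mirror stand, fixed to the ledge; origin at ledge level on the post's axis. Round base 124 mm across; its collar, below the flange, tops out 85 mm above the ledge. Upright scale strip 75 mm from the axis, its top 119 mm above the ledge.
- pointer_tip (a point): Tip of the small black pointer on the scale strip, 42 mm from the post's axis, 3 mm thick, at mid-thickness. Its height (95 to 111 mm above the ledge, different each time; stiff) is where the flange's upper face must be pushed down to.
- lever_top (a point): Top edge, at mid-length, of the cam lever's upright steel fin: a radial plate 6 mm thick, 17 to 50 mm from the post's axis and 75 to 127 mm above the ledge. The fin's direction is from the post's axis to this point. Gripped just above the flange, with the flange at the pointer, fingertips reach 10 mm or more below the fin's top. Keep fingers off the fin while pushing the post down.
- lever (a joint): Angle of the cam lever, which pivots about the post's axis, rad: 0 open, 0.80 fully closed against a small upright steel stop on the collar; it closes anticlockwise seen from above, so the finger pushes from the fin's clockwise side. It starts between 0 and 0.15, stays where left and needs about 2 N at the fin.
- mug: Steel mug, 80 mm across, 85 mm tall, bystander; origin under its centre.
- soapbox: White plastic soap box with a steel spring clip, 102 x 70 x 41 mm, bystander; origin under its centre.
- jar: Glass jar with a steel twist cap, 76 mm across, 120 mm tall, bystander; origin under its centre.
- spoon: Wooden spoon, 260 mm long, lying flat, bystander.
Not all that is in view belongs to the job. There is more than one size of the part that bears roll_center; the job needs the middle-sized.

How it is judged:
By the outcome, as a careful person would: the job done as asked, in the order asked, and still so for the second after the job is handed in, while the arm keeps its last pose, push and grip.
It also fails if it takes over 59 s, if anything falls off the work surface, if the arm or the gripper's body presses on something with over 40 N, if the wrist force passes 120 N, or if a joint passes its speed limit or range.

### The arm

A 7-joint arm with a two-finger parallel gripper is mounted at the origin on the work surface. World frame = base frame: x ahead of the robot, y to its left, z up, the work surface at z = 0. Lengths are in m, angles in rad, forces in N, time in s.
With the tool pointing down it reaches from about 0.425 to 0.925 m from the base axis. Payload 6.8 kg.
Tool frame: the origin (TCP) lies at the very end of the fingers, on their centre line; the grasp point (between the pads) lies 19 mm behind it (r.tcp_to_grasp is the distance from the TCP to the grasp point, in m); z points along the fingers, y is the line along which they close (so a half turn about z gives the same grasp; the last joint's range is limited). The gripper opens to 85 mm and grips with 20 to 120 N. Pads are 22 mm wide; open, the fingers measure 114 mm over their backs; the gripper's body (76 mm by 85 mm) begins 54 mm behind the grasp point. The pads swing forward as they close: fully open they stand 13 mm farther back than shut.
Start: joints at [1.223, 0.477, 0.022, 1.555, -0.011, 1.109, -0.083], TCP at [0.16, -0.656, 0.231] pointing down, gripper open.
Joint ranges: [-2.96, 2.96], [-0.34, 2.1], [-1.41, 1.46], [0.24, 2.44], [-1.37, 4.51], [0.17, 1.92], [-2.96, 2.96]. Speed limits (rad/s): [2.39, 2.39, 3.14, 3.14, 3.14, 3.14, 3.14].

### API

Orientations are given as a rotation vector (axis times angle).
In Python, from bench import r gives the robot as it stands.
- The arm moves only by the tool step_arm, never from a script. Its argument "moves" is a list of rows, each a list of 7 numbers: the shift along the tool's x, y, z in mm, then the turn, a rotation vector about the tool's x, y, z in rad, then the finger opening in mm, from 0 to 85.4. A call has 1 to 8 rows; each row is the pose to reach, as a shift and turn from the pose commanded when the call began, along the tool's axes at that moment; what a row does not reach only later rows make up. A row lasts 1/10 s, in which the tool goes at most 50 mm and 8.59 degrees, less where a joint would pass 70% of its speed; a pose out of reach is approached as far as the arm can. A call with a gripper value outside its range is refused whole. The fingers move at their own pace and stop on an object; "grip_force" is the grip in N (left out, the last holds). Time passes only in rows, so rows that repeat a pose let the fingers close. It gives the time, the measured TCP pose, the force, the opening and the grip force at its end, in the units of the state.
- r.get_obs(): the state, without advancing time (a new reading comes with each control period).
- r.grab_frame(name): name is "scene" or "side" or "wrist"; returns a dict with "image" (480x640x3 uint8, red, green, blue), "depth" (480x640 float32, m along the optical axis (not along the pixel's ray), 0 where there is no reading), "mtx" (3x3 intrinsics, pixels), "k1" (the pictures are not rectified: a ray, as slopes to the right and down, at radius r is drawn at 1 + k1 r^2 times it, then the intrinsics apply), "rvec" (rotation vector, rad) and "tvec" (3), from world to camera coordinates, as OpenCV has them. Camera axes: x right, y down, z forward; pixel columns grow to the right and rows downward; lengths in m; the calibration is good to about 2 mm. A picture is of the moment at which its call begins.
- r.hand_in(): hands the job in; it is judged then, once.
The state is a dict: "clock": time; "joints": joint angles; "qvel": joint speeds; "tau": joint torques, N m; "tcp_pos": TCP position; "orientation": TCP orientation; "contact_force": force on the tool from outside, world axes, zero at the start; "moment": the same for the moment, N m; "grip_width": finger opening in m; "gripper_force": force on a finger pad.
Only numpy, scipy, OpenCV 4.12 (cv2) and the standard library are available. Lean on these libraries where they do the work, as an engineer would, in place of code of your own. Each camera call takes 0.05 s, during which the arm holds its last target. There are 200 camera calls.

## Working session

There is one attempt and no reset: what is moved stays moved. The work goes in short steps, Python scripts to look and compute and a tool call to move; the robot and the scene stay as the last step left them, time stands still between calls to the robot, and variables do not carry over. Pictures are saved under pics/ and viewed, at most 10 in all, crops included, and the job is handed in when it is done.

Besides the shell and the picture viewer there is one more tool, called as name(argument=value, ...), one argument or row to a line, values as JSON. step_arm: Moves the arm, as the interface text tells. Its arguments: {"type":"object","properties":{"moves":{"type":"array","items":{"type":"array","items":{"type":"number"}}},"grip_force":{"type":"number"}},"required":["moves"]}

```bash
mkdir -p pics; ls; cat > h.py <<'E'
import numpy as np, cv2
from scipy.spatial.transform import Rotation as R
from bench import r
def grab(n):
    f=r.grab_frame(n); np.savez('/tmp/%s.npz'%n,**{k:np.asarray(f[k]) for k in f}); return f
def load(n): return dict(np.load('/tmp/%s.npz'%n))
def ray(f,u,v):
    m=f['mtx']; k=float(f['k1']); x=(np.asarray(u,float)-m[0,2])/m[0,0]; y=(np.asarray(v,float)-m[1,2])/m[1,1]
    d=np.array(np.broadcast_arrays(x,y)); s=d.copy()
    for _ in range(20): s=d/(1+k*(s**2).sum(0))
    return np.stack([s[0],s[1],np.ones_like(s[0])],-1)
def pts(f,u,v,z=None):
    """world points: by depth (z None) or on plane z"""
    Rm=R.from_rotvec(np.ravel(f['rvec'])).as_matrix(); t=np.ravel(f['tvec']); d=ray(f,u,v)
    c=-Rm.T@t; w=d@Rm
    if z is None: s=f['depth'][np.asarray(v,int),np.asarray(u,int)][...,None]
    else: s=((z-c[2])/w[...,2])[...,None]
    return c+w*s
def proj(f,P):
    Rm=R.from_rotvec(np.ravel(f['rvec'])).as_matrix(); q=np.atleast_2d(P)@Rm.T+np.ravel(f['tvec']); s=q[:,:2]/q[:,2:]
    s=s*(1+float(f['k1'])*(s**2).sum(1,keepdims=True)); m=f['mtx']; return s*[m[0,0],m[1,1]]+[m[0,2],m[1,2]]
def cloud(f):
    v,u=np.mgrid[0:480,0:640]; return pts(f,u,v)
E
python3 - <<'E'
from h import *
for n in ['scene','side']:
    f=grab(n); cv2.imwrite('pics/%s0.png'%n,f['image'][...,::-1])
o=r.get_obs(); print(o, r.tcp_to_grasp)
print(R.from_rotvec(o['orientation']).as_matrix().round(3))
E
```

```text
pics
{'clock': 0.1, 'joints': array([ 1.22289056,  0.47772891,  0.0223401 ,  1.55632705, -0.0114727 ,
        1.10929034, -0.08307387]), 'qvel': array([ 0.00026427, -0.00196409,  0.00030258, -0.00189527,  0.00168675,
       -0.00034606,  0.00073035]), 'tau': array([ 5.12546481e-03, -5.97754490e+01,  1.61407996e+00, -2.81949323e+01,
        1.28140449e-02,  5.09589416e-03,  3.03623290e-05]), 'tcp_pos': array([ 0.16018317, -0.65518447,  0.23042598]), 'orientation': array([-3.11744601e+00, -3.75688666e-01,  5.24334334e-04]), 'contact_force': array([0.30766698, 0.44506707, 0.33438023]), 'moment': array([ 0.00666054,  0.0633013 , -0.00830901]), 'gripper_force': 0.0, 'grip_width': 0.0851614207427166} 0.0187
[[ 0.971  0.238 -0.001]
 [ 0.238 -0.971  0.002]
 [-0.    -0.002 -1.   ]]
```

View pics/scene0.png

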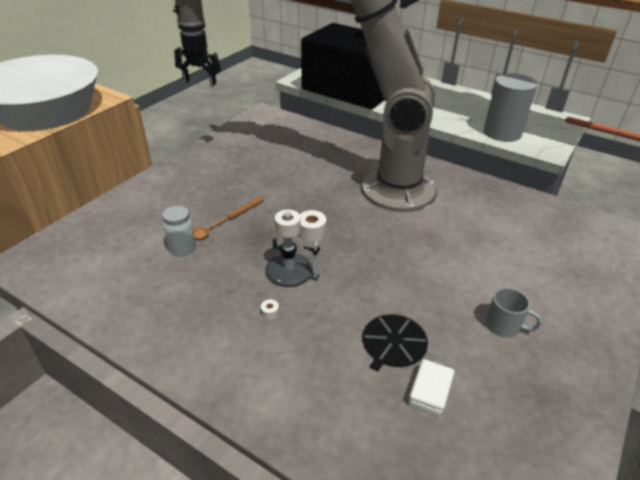

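View pics/side0.png

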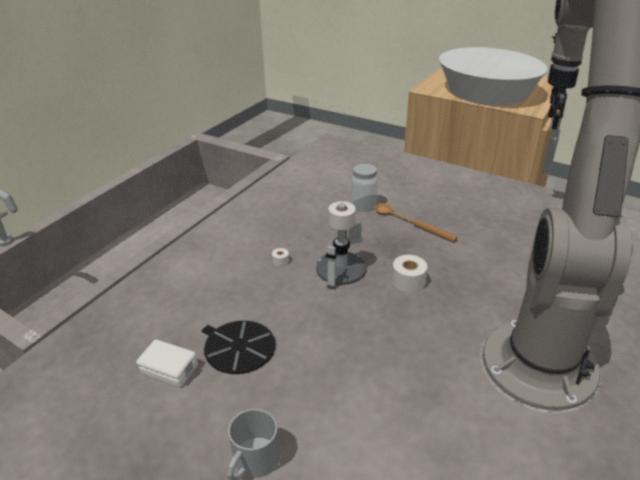

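The scene view shows the roll on the post at about (288,222), a bigger loose roll at (312,225), a small one at (270,309), the stand base at (290,268) and the trivet at (395,340). In the side view the roll is at (342,215), the large roll at (410,273) and the trivet at (240,346).

```bash
python3 - <<'E'
from h import *
for n,boxes in [('scene',dict(triv=(355,310,435,372),stand=(255,195,335,290))),('side',dict(triv=(195,315,285,375),stand=(305,190,435,295)))]:
    f=load(n); C=cloud(f); im=f['image'].astype(int)
    u0,v0,u1,v1=boxes['triv']; m=(im.sum(2)<120); mm=np.zeros_like(m); mm[v0:v1,u0:u1]=m[v0:v1,u0:u1]
    c,_=cv2.findContours(mm.astype(np.uint8),0,1); c=max(c,key=cv2.contourArea)
    P=pts(f,c[:,0,0],c[:,0,1],0.008); print(n,'trivet',cv2.minEnclosingCircle(P[:,:2].astype(np.float32)), np.median(P,0).round(3),'z',np.nanmedian(C[mm][:,2]))
    # robust circle: known radius, opening removes tab
    mo=cv2.morphologyEx(mm.astype(np.uint8),2,np.ones((15,15),np.uint8)); mo=cv2.morphologyEx(mo,3,np.ones((9,9),np.uint8)); c,_=cv2.findContours(mo,0,1); c=max(c,key=cv2.contourArea)
    P=pts(f,c[:,0,0],c[:,0,1],0.008); print('  ellipse centre',cv2.fitEllipse(P[:,:2].astype(np.float32)))
    u0,v0,u1,v1=boxes['stand']; Q=C[v0:v1,u0:u1].reshape(-1,3); I=im[v0:v1,u0:u1].reshape(-1,3)
    w=I.min(1)>120
    top=Q[w&(Q[:,2]>.165)&(Q[:,2]<.19)]; print('  roll top',len(top),cv2.minEnclosingCircle(top[:,:2].astype(np.float32)),np.median(top[:,2]))
    print('  zmax',np.sort(Q[Q[:,2]<.3][:,2])[-5:])
    for a,b in [(.18,.2),(.165,.18),(.13,.165),(.112,.13),(.09,.112),(.07,.09),(.008,.03)]:
        s=(Q[:,2]>a)&(Q[:,2]<b)
        if s.any(): print('  ',a,b,s.sum(),Q[s].min(0).round(3),Q[s].max(0).round(3),Q[s].mean(0).round(3))
    cv2.imwrite('pics/%s_crop.png'%n,cv2.resize(f['image'][v0:v1,u0:u1,::-1],None,fx=5,fy=5,interpolation=cv2.INTER_CUBIC))
a=cv2.imread('pics/scene_crop.png');b=cv2.imread('pics/side_crop.png')
h=max(a.shape[0],b.shape[0]); pad=lambda x:cv2.copyMakeBorder(x,0,h-x.shape[0],0,0,0)
x=np.hstack([pad(a),pad(b)]); print(x.shape); s=800/x.shape[1]; cv2.imwrite('pics/crops.png',cv2.resize(x,None,fx=s,fy=s))
E
```

```text
scene trivet ((0.5742871761322021, 0.26290279626846313), 0.08460652083158493) [0.543 0.271 0.008] z 0.007069410874648296Traceback (most recent call last):
  File "<stdin>", line 8, in <module>
ValueError: max() iterable argument is empty
```

```bash
python3 - <<'E'
from h import *
for n,boxes in [('scene',dict(triv=(355,310,435,372),stand=(255,195,335,290))),('side',dict(triv=(195,315,285,375),stand=(305,190,435,295)))]:
    f=load(n); C=cloud(f); im=f['image'].astype(int)
    u0,v0,u1,v1=boxes['triv']; m=(im.sum(2)<150); mm=np.zeros_like(m); mm[v0:v1,u0:u1]=m[v0:v1,u0:u1]
    mo=cv2.morphologyEx(mm.astype(np.uint8),3,np.ones((7,7),np.uint8)); mo=cv2.morphologyEx(mo,2,np.ones((21,21),np.uint8)); c,_=cv2.findContours(mo,0,1); c=max(c,key=cv2.contourArea)
    P=pts(f,c[:,0,0],c[:,0,1],0.008); print(n,'trivet',cv2.fitEllipse(P[:,:2].astype(np.float32)))
    u0,v0,u1,v1=boxes['stand']; Q=C[v0:v1,u0:u1].reshape(-1,3); I=im[v0:v1,u0:u1].reshape(-1,3)
    w=I.min(1)>120
    top=Q[w&(Q[:,2]>.165)&(Q[:,2]<.19)]; print('  roll top',len(top),cv2.minEnclosingCircle(top[:,:2].astype(np.float32)),np.median(top[:,2]))
    for a,b in [(.18,.2),(.165,.18),(.13,.165),(.112,.13),(.09,.112),(.07,.09),(.008,.03)]:
        s=(Q[:,2]>a)&(Q[:,2]<b)
        if s.any(): print('  ',a,b,s.sum(),Q[s].min(0).round(3),Q[s].max(0).round(3),Q[s].mean(0).round(3))
    cv2.imwrite('pics/%s_crop.png'%n,cv2.resize(f['image'][v0:v1,u0:u1,::-1],None,fx=5,fy=5,interpolation=cv2.INTER_CUBIC))
a=cv2.imread('pics/scene_crop.png');b=cv2.imread('pics/side_crop.png')
h=max(a.shape[0],b.shape[0]); pad=lambda x:cv2.copyMakeBorder(x,0,h-x.shape[0],0,0,0)
x=np.hstack([pad(a),pad(b)]); s=800/x.shape[1]; cv2.imwrite('pics/crops.png',cv2.resize(x,None,fx=s,fy=s))
E
```

```text
scene trivet ((0.5647808909416199, 0.2649840712547302), (0.13834045827388763, 0.1487584412097931), 82.35841369628906)
  roll top 359 ((0.5033027529716492, -0.0713079571723938), 0.03274945914745331) 0.1773435585624099
   0.18 0.2 70 [ 0.48  -0.091  0.18 ] [ 0.533 -0.047  0.19 ] [ 0.505 -0.071  0.184]
   0.165 0.18 332 [ 0.474 -0.103  0.165] [ 0.535 -0.041  0.18 ] [ 0.51  -0.067  0.176]
   0.13 0.165 214 [ 0.483 -0.094  0.137] [ 0.536 -0.041  0.165] [ 0.522 -0.059  0.152]
   0.112 0.13 38 [ 0.48  -0.077  0.112] [0.515 0.005 0.122] [ 0.501 -0.041  0.117]
   0.09 0.112 146 [ 0.476 -0.112  0.09 ] [0.519 0.01  0.111] [ 0.5   -0.04   0.099]
   0.07 0.09 224 [ 0.48  -0.115  0.07 ] [0.527 0.005 0.09 ] [ 0.509 -0.07   0.081]
   0.008 0.03 1328 [ 0.298 -0.333  0.008] [0.565 0.01  0.03 ] [ 0.487 -0.076  0.016]
side trivet ((0.5568925738334656, 0.2694549858570099), (0.1374470591545105, 0.15027998387813568), 79.5389633178711)
  roll top 361 ((0.5005227327346802, -0.06626401841640472), 0.03431634232401848) 0.1763097905341462
   0.18 0.2 55 [ 0.492 -0.082  0.18 ] [ 0.519 -0.055  0.19 ] [ 0.501 -0.066  0.185]
   0.165 0.18 357 [ 0.47  -0.097  0.165] [ 0.531 -0.036  0.18 ] [ 0.498 -0.06   0.175]
   0.13 0.165 263 [ 0.471 -0.078  0.136] [ 0.528 -0.035  0.165] [ 0.491 -0.048  0.151]
   0.112 0.13 120 [ 0.467 -0.108  0.112] [0.511 0.011 0.128] [ 0.485 -0.064  0.118]
   0.09 0.112 261 [ 0.467 -0.104  0.09 ] [0.511 0.015 0.112] [ 0.488 -0.051  0.101]
   0.07 0.09 312 [ 0.465 -0.346  0.07 ] [0.585 0.011 0.09 ] [ 0.495 -0.072  0.08 ]
   0.008 0.03 1627 [ 0.297 -0.388  0.008] [0.624 0.014 0.03 ] [ 0.466 -0.133  0.016]
```

View pics/crops.png

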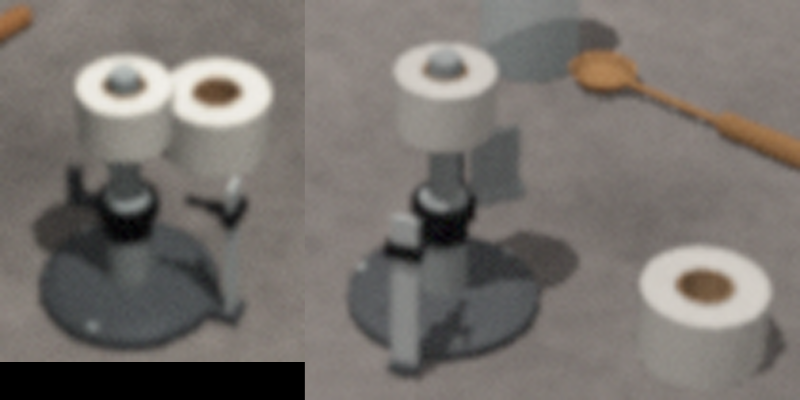

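The roll sits on the post near (0.502,-0.067), the fin points to the -y side and the scale strip is on +y. I'll go above the roll for a close look.

step_arm(
  moves=[
    [50,-50,-70,0,0,0,85],
    [100,-100,-70,0,0,0,85],
    [150,-150,-70,0,0,0,85],
    [200,-200,-70,0,0,0,85],
    [236,-245,-70,0,0,0,85],
    [236,-245,-70,0,0,0,85],
    [236,-245,-70,0,0,0,85],
    [236,-245,-70,0,0,0,85],
  ],
)

```text
clock: 0.9
tcp_pos: [0.3348, -0.356, 0.3016]
orientation: [-3.116, -0.39, -0.002]
contact_force: [0.2, -1.4, -0.8]
grip_width: 0.0851
gripper_force: 0.0
```

step_arm(
  moves=[
    [34,-35,0,0,0,0,85],
    [68,-70,0,0,0,0,85],
    [102,-105,0,0,0,0,85],
    [136,-140,0,0,0,0,85],
    [170,-175,0,0,0,0,85],
    [204,-210,0,0,0,0,85],
    [236,-245,0,0,0,0,85],
    [236,-245,0,0,0,0,85],
  ],
)

```text
clock: 1.7
tcp_pos: [0.5047, -0.0609, 0.3013]
orientation: [-3.114, -0.391, -0.003]
contact_force: [-0.2, -0.8, 0.7]
grip_width: 0.0851
gripper_force: 0.0
```

```bash
python3 - <<'E'
from h import *
f=grab('wrist'); cv2.imwrite('pics/w1.png',f['image'][...,::-1])
o=r.get_obs(); print(o['clock'],o['tcp_pos'],o['joints'].round(3)); M=R.from_rotvec(o['orientation']).as_matrix(); print(M.round(3))
c=-R.from_rotvec(f['rvec']).as_matrix().T@f['tvec']; print('cam in tool',M.T@(c-o['tcp_pos']), 'axis',R.from_rotvec(f['rvec']).as_matrix()[2])
C=cloud(f); im=f['image']; Q=C.reshape(-1,3); I=im.reshape(-1,3)
v=f['depth'].ravel()>0
for a,b in [(.18,.2),(.165,.18),(.13,.165),(.121,.13),(.112,.121),(.09,.112),(.07,.09)]:
    s=v&(Q[:,2]>a)&(Q[:,2]<b)
    if s.any(): print('  ',a,b,s.sum(),Q[s].min(0).round(3),Q[s].max(0).round(3),Q[s].mean(0).round(4))
s=v&(Q[:,2]>.171)&(Q[:,2]<.181)&(I.min(1)>120); print(cv2.minEnclosingCircle(Q[s][:,:2].astype(np.float32)),np.median(Q[s],0))
E
```

```text
1.75 [ 0.50338426 -0.06463315  0.30097782] [ 0.406  0.168 -0.45   1.837  0.078  1.155 -1.395]
[[ 0.97   0.243 -0.   ]
 [ 0.243 -0.97   0.001]
 [ 0.    -0.001 -1.   ]]
cam in tool [ 0.07202788 -0.00369432 -0.14328036] axis [-0.26972905 -0.06660863 -0.96062976]
   0.18 0.2 622 [ 0.492 -0.087  0.18 ] [ 0.526 -0.059  0.189] [ 0.5033 -0.0686  0.1865]
   0.165 0.18 4395 [ 0.472 -0.099  0.165] [ 0.533 -0.038  0.18 ] [ 0.5043 -0.0682  0.1768]
   0.13 0.165 321 [ 0.493 -0.088  0.137] [ 0.533 -0.038  0.165] [ 0.523  -0.0609  0.1528]
   0.121 0.13 15 [ 0.469 -0.336  0.121] [ 0.578 -0.104  0.128] [ 0.4849 -0.1362  0.1259]
   0.112 0.121 339 [ 0.48  -0.35   0.112] [0.598 0.007 0.121] [ 0.5543 -0.2453  0.1164]
   0.09 0.112 1902 [ 0.476 -0.374  0.09 ] [0.619 0.012 0.112] [ 0.5581 -0.2485  0.0985]
   0.07 0.09 1172 [ 0.49  -0.373  0.07 ] [0.626 0.005 0.09 ] [ 0.5854 -0.3249  0.0806]
((0.5022382140159607, -0.06872042268514633), 0.030966393649578094) [ 0.50473472 -0.06761495  0.17711996]
```

View pics/w1.png

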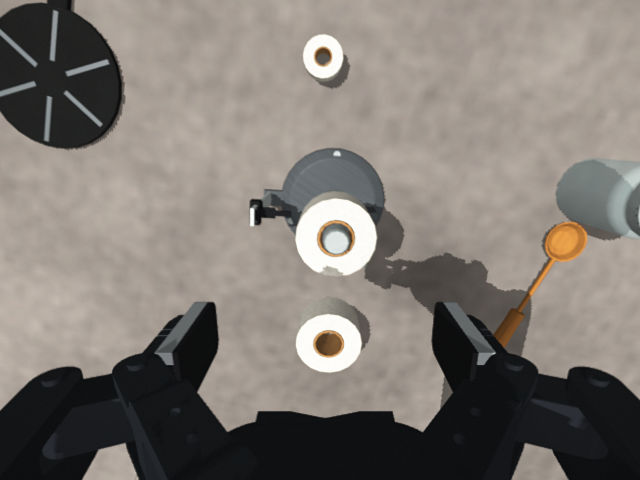

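The wrist view shows the roll on the post at (336,237), the strip and pointer to its left at (265,210), and the large roll at (329,343). I'll descend about 158 mm with a 4 mm correction and grip.

step_arm(
  moves=[
    [-2,4,40,0,0,0,85],
    [-2,4,80,0,0,0,85],
    [-2,4,110,0,0,0,85],
    [-2,4,135,0,0,0,85],
    [-2,4,152,0,0,0,85],
    [-2,4,158,0,0,0,85],
    [-2,4,158,0,0,0,85],
    [-2,4,158,0,0,0,75],
  ],
  grip_force=40,
)

```text
clock: 2.55
tcp_pos: [0.5019, -0.0727, 0.1441]
orientation: [3.119, 0.374, 0.002]
contact_force: [0.4, -0.4, 0.6]
grip_width: 0.0755
gripper_force: 0.0
```

step_arm(
  moves=[
    [0,0,0,0,0,0,65],
    [0,0,0,0,0,0,57],
    [0,0,0,0,0,0,55],
    [0,0,0,0,0,0,55],
    [0,0,0,0,0,0,55],
    [0,0,0,0,0,0,55],
  ],
)

```text
clock: 3.15
tcp_pos: [0.5021, -0.0715, 0.1436]
orientation: [-3.119, -0.376, -0.002]
contact_force: [0.0, 3.6, 4.0]
grip_width: 0.062
gripper_force: 42.5
```

Gripped at 62 mm. I'll relieve the small side load and lift.

step_arm(
  moves=[
    [0,-3,0,0,0,0,55],
    [0,-3,-15,0,0,0,55],
    [0,-3,-35,0,0,0,55],
    [0,-3,-60,0,0,0,55],
    [0,-3,-90,0,0,0,55],
    [0,-3,-110,0,0,0,55],
    [0,-3,-110,0,0,0,55],
  ],
)

```text
clock: 3.85
tcp_pos: [0.5016, -0.0697, 0.2553]
orientation: [3.117, 0.374, 0.005]
contact_force: [1.1, -1.0, -1.0]
grip_width: 0.0617
gripper_force: 44.4
```

```bash
python3 - <<'E'
from h import *
o=r.get_obs(); print(o['tcp_pos'],o['grip_width'],o['contact_force']); M=R.from_rotvec(o['orientation']).as_matrix()
for n in ('scene','side'): grab(n)
# trivet from w1 picture saved? use both views' ellipse centres
f=load('scene'); 
for t in [(0.561,0.267,0.143)]: print((M.T@(np.array(t)-o['tcp_pos'])*1000).round(1))
a=load('scene')['image'][190:300,250:340,::-1]; b=load('side')['image'][185:295,300:390,::-1]
cv2.imwrite('pics/c2.png',cv2.resize(np.hstack([a,b]),None,fx=4.4,fy=4.4,interpolation=cv2.INTER_CUBIC))
E
```

```text
[ 0.50163414 -0.06973923  0.2552705 ] 0.06168451278567823 [ 1.07306291 -0.99368183 -0.96593515]
[ 137.  -313.4  112. ]
```

View pics/c2.png

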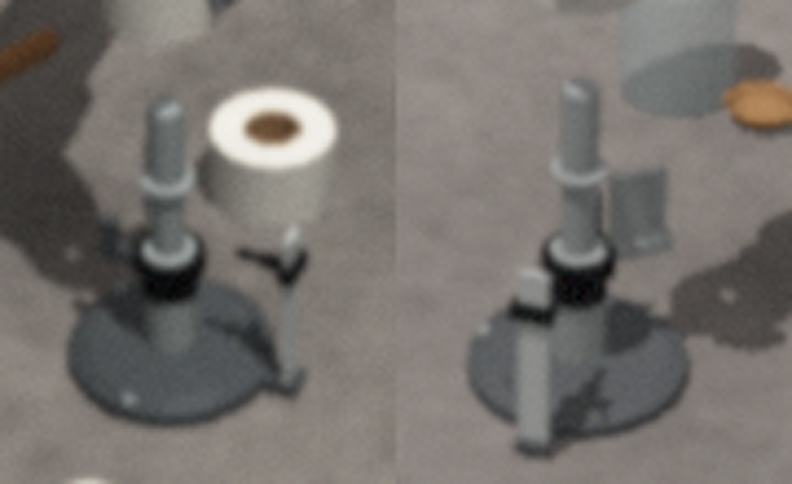

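The roll is off and the post stands bare (stub at (165,130), flange at (167,185), pointer at (265,262) in the left crop; fin at (640,210) in the right crop). Next I go over the trivet.

step_arm(
  moves=[
    [18,-40,0,0,0,0,55],
    [36,-80,0,0,0,0,55],
    [53,-120,0,0,0,0,55],
    [71,-160,0,0,0,0,55],
    [88,-200,0,0,0,0,55],
    [106,-240,0,0,0,0,55],
    [122,-278,0,0,0,0,55],
    [137,-313,0,0,0,0,55],
  ],
)

```text
clock: 4.75
tcp_pos: [0.5585, 0.2687, 0.2507]
orientation: [3.118, 0.377, -0.006]
contact_force: [-0.2, 0.2, -1.3]
grip_width: 0.0616
gripper_force: 44.4
```

step_arm(
  moves=[
    [0,0,20,0,0,0,55],
    [0,0,50,0,0,0,55],
    [0,0,80,0,0,0,55],
    [0,0,110,0,0,0,55],
    [0,0,110,0,0,0,55],
  ],
)

```text
clock: 5.25
tcp_pos: [0.5557, 0.2647, 0.1369]
orientation: [3.114, 0.376, -0.017]
contact_force: [-0.7, -0.2, -1.7]
grip_width: 0.0618
gripper_force: 44.4
```

```bash
python3 - <<'E'
from h import *
f=grab('wrist'); o=r.get_obs(); M=R.from_rotvec(o['orientation']).as_matrix(); print(o['tcp_pos'],o['grip_width'],o['orientation'])
cv2.imwrite('pics/w2.png',f['image'][...,::-1])
for n in ('scene','side'): print(n,proj(load(n),[[.561,.267,.008]]))
print('wrist expects',proj(f,[[.561,.267,.008]]))
im=f['image'].astype(int); m=(im.sum(2)<150); print(m.sum())
C=cloud(f); s=(f['image'].min(2)>150)&(C[...,2]>.1)&(f['depth']>0); print('roll top',s.sum(),np.median(C[s][:,2]),cv2.minEnclosingCircle(C[s][:,:2].astype(np.float32)))
E
```

```text
[0.5572282  0.26591136 0.13983251] 0.061359587340858134 [ 3.11629191  0.37595118 -0.01091274]
scene [[395.41388463 339.25913758]]
side [[237.59349199 343.99124647]]
wrist expects [[323.16486916 221.20034786]]
83880
roll top 7683 0.16847481416011334 ((0.5593589544296265, 0.2662288546562195), 0.029864219948649406)
```

View pics/w2.png

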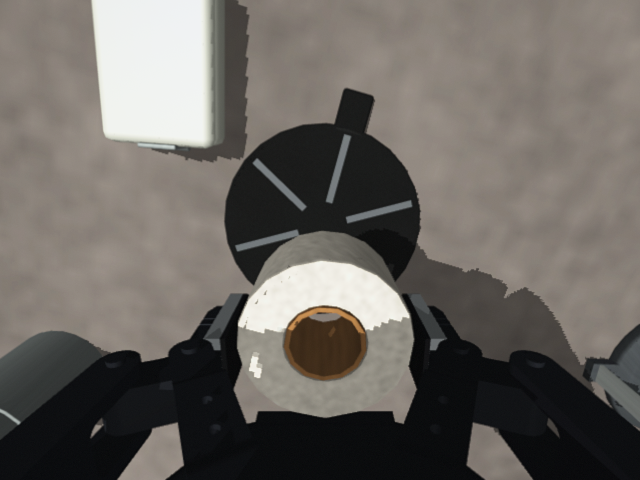

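```bash
python3 - <<'E'
from h import *
from scipy.optimize import least_squares
f=load('wrist'); o=r.get_obs(); M=R.from_rotvec(o['orientation']).as_matrix()
m=(f['image'].astype(int).sum(2)<110).astype(np.uint8); m[235:]=0
E=[]
for v in range(135,232,4):
    u=np.where(m[v,200:440])[0]+200; E+= [(u.min(),v),(u.max(),v)]
E=np.array(E); P=pts(f,E[:,0],E[:,1],.008)[:,:2]
s=least_squares(lambda p:np.hypot(*(P-p[:2]).T)-p[2],[.56,.267,.075],loss='soft_l1',f_scale=.001); print(s.x)
print('move', (M.T@(np.r_[s.x[:2],0.0136]-np.r_[.5572+ .0,.2659,.1398])*1000).round(1))
g=load('scene'); C=cloud(g); q=C[285:335,480:545].reshape(-1,3); q=q[(q[:,2]>.075)&(q[:,2]<.1)]; print('mug',q.min(0),q.max(0))
E
```

```text
[0.55813588 0.26713511 0.07321527]
move [  2.1  -1.2 126.2]
mug [0.33157375 0.41628672 0.07502477] [0.4159417  0.49797266 0.08890149]
```

Trivet centre is (0.558,0.267); I'm within about 2 mm of it. I'll lower until it touches.

step_arm(
  moves=[
    [2,-1,30,0,0,0,55],
    [2,-1,60,0,0,0,55],
    [2,-1,85,0,0,0,55],
    [2,-1,105,0,0,0,55],
    [2,-1,114,0,0,0,55],
    [2,-1,117,0,0,0,55],
    [2,-1,117,0,0,0,55],
    [2,-1,117,0,0,0,55],
  ],
)

```text
clock: 6.1
tcp_pos: [0.5621, 0.2695, 0.0277]
orientation: [-3.118, -0.375, -0.003]
contact_force: [-0.1, -0.6, -0.6]
grip_width: 0.0614
gripper_force: 44.4
```

step_arm(
  moves=[
    [0,0,2,0,0,0,55],
    [0,0,4,0,0,0,55],
    [0,0,4,0,0,0,55],
  ],
)

```text
clock: 6.4
tcp_pos: [0.5612, 0.2688, 0.0223]
orientation: [3.119, 0.376, 0.0]
contact_force: [-0.3, 0.7, -1.6]
grip_width: 0.0618
gripper_force: 44.4
```

step_arm(
  moves=[
    [-3,1,2,0,0,0,55],
    [-3,1,4,0,0,0,55],
    [-3,1,5,0,0,0,55],
    [-3,1,5,0,0,0,55],
  ],
)

```text
clock: 6.8
tcp_pos: [0.5584, 0.2672, 0.0171]
orientation: [3.119, 0.376, -0.001]
contact_force: [0.3, 0.8, -1.3]
grip_width: 0.0617
gripper_force: 44.4
```

step_arm(
  moves=[
    [0,0,1,0,0,0,55],
    [0,0,2,0,0,0,55],
    [0,0,2,0,0,0,55],
  ],
)

```text
clock: 7.1
tcp_pos: [0.5586, 0.2674, 0.0163]
orientation: [3.119, 0.376, 0.001]
contact_force: [-3.3, -1.0, 8.5]
grip_width: 0.0618
gripper_force: 45.2
```

step_arm(
  moves=[
    [0,0,1,0,0,0,55],
    [0,0,1,0,0,0,55],
  ],
)

```text
clock: 7.3
tcp_pos: [0.5586, 0.2674, 0.0163]
orientation: [3.118, 0.376, 0.001]
contact_force: [-5.8, -3.5, 17.4]
grip_width: 0.0616
gripper_force: 45.8
```

Contact at 17 N. I'll back off 2 mm, open, and rise.

step_arm(
  moves=[
    [0,0,-2,0,0,0,58],
    [0,0,-2,0,0,0,66],
    [0,0,-2,0,0,0,76],
    [0,0,-2,0,0,0,85],
    [0,0,-2,0,0,0,85],
    [0,0,-2,0,0,0,85],
    [0,0,-2,0,0,0,85],
  ],
)

```text
clock: 8.0
tcp_pos: [0.5585, 0.2673, 0.0162]
orientation: [3.119, 0.376, -0.0]
contact_force: [-0.8, 0.2, -0.6]
grip_width: 0.085
gripper_force: 0.0
```

step_arm(
  moves=[
    [0,0,-15,0,0,0,85],
    [0,0,-35,0,0,0,85],
    [0,0,-65,0,0,0,85],
    [0,0,-105,0,0,0,85],
    [0,0,-150,0,0,0,85],
    [0,0,-190,0,0,0,85],
    [0,0,-190,0,0,0,85],
  ],
)

```text
clock: 8.7
tcp_pos: [0.5614, 0.2698, 0.2141]
orientation: [-3.115, -0.375, -0.017]
contact_force: [0.1, 0.3, -0.3]
grip_width: 0.0852
gripper_force: 0.0
```

```bash
python3 - <<'E'
from h import *
f=grab('wrist'); grab('side'); grab('scene'); o=r.get_obs(); print(o['tcp_pos'],o['joints'].round(2))
cv2.imwrite('pics/w3.png',f['image'][...,::-1])
C=cloud(f); s=(f['image'].min(2)>130)&(C[...,2]>.043)&(C[...,2]<.056)&(f['depth']>0)&(np.hypot(C[...,0]-.558,C[...,1]-.267)<.05)
print('roll',cv2.minEnclosingCircle(C[s][:,:2].astype(np.float32)),np.median(C[s],0),np.percentile(C[s][:,2],[5,95]))
# stand analysis, scene+side clouds: fin and strip
for n in ('scene','side'):
    g=load(n); C=cloud(g); Q=C.reshape(-1,3); I=g['image'].reshape(-1,3)
    d=Q[:,:2]-[.5025,-.0685]; rr=np.hypot(*d.T); a=np.arctan2(d[:,1],d[:,0])
    s=(rr>.03)&(rr<.056)&(Q[:,2]>.095)&(Q[:,2]<.13)&(a<0); print(n,'fin',s.sum(),np.median(a[s]),Q[s].mean(0).round(3),np.percentile(a[s],[10,90]))
    s=(rr>.066)&(rr<.09)&(Q[:,2]>.02)&(Q[:,2]<.13)&(a>0); print('strip',s.sum(),np.median(a[s]),Q[s].mean(0).round(3))
    s=(rr>.036)&(rr<.09)&(Q[:,2]>.085)&(Q[:,2]<.125)&(a>0)&(I.max(1)<50); print('dark',s.sum(),Q[s].mean(0).round(4), np.percentile(Q[s][:,2],[5,25,50,75,95]))
    s=(rr>.036)&(rr<.062)&(Q[:,2]>.085)&(Q[:,2]<.125)&(a>0.7)&(a<2.4); print('ptr',s.sum(),Q[s].round(4)[:12])
E
```

```text
[0.55822953 0.26699243 0.20661327] [-0.13  0.47 -0.56  1.69  0.28  1.06 -2.11]
roll ((0.5594091415405273, 0.26817524433135986), 0.030975524336099625) [0.56145333 0.26876021 0.04814032] [0.04681735 0.04932315]
scene fin 13 -1.2685823952269604 [ 0.514 -0.107  0.098] [-1.39520446 -1.18057373]
strip 129 1.723542239623971 [0.491 0.003 0.078]
dark 47 [ 0.4934 -0.0039  0.0977] [0.09392661 0.09634762 0.09746089 0.09971858 0.10118413]
ptr 27 [[ 0.4922 -0.0308  0.0962]
 [ 0.4927 -0.0274  0.0982]
 [ 0.4918 -0.0251  0.0986]
 [ 0.4937 -0.0328  0.0931]
 [ 0.4953 -0.0287  0.0961]
 [ 0.4959 -0.0253  0.0982]
 [ 0.4961 -0.0222  0.0999]
 [ 0.4915 -0.0223  0.0965]
 [ 0.4937 -0.0179  0.1002]
 [ 0.4909 -0.0167  0.0988]
 [ 0.4919 -0.0131  0.1012]
 [ 0.487  -0.0134  0.0976]]
side fin 98 -2.352144652111023 [ 0.476 -0.097  0.112] [-2.41156546 -2.26240744]
strip 272 1.776510485652689 [0.487 0.006 0.074]
dark 25 [0.4862 0.0069 0.0982] [0.0942084  0.09687959 0.09833708 0.0993306  0.10208941]
ptr 9 [[ 0.4963 -0.0251  0.0973]
 [ 0.4933 -0.0243  0.0989]
 [ 0.4937 -0.0298  0.0953]
 [ 0.4913 -0.0208  0.0991]
 [ 0.4926 -0.0279  0.0941]
 [ 0.4915 -0.0212  0.0959]
 [ 0.4901 -0.0188  0.095 ]
 [ 0.487  -0.0133  0.0969]
 [ 0.4858 -0.0112  0.0959]]
```

View pics/w3.png

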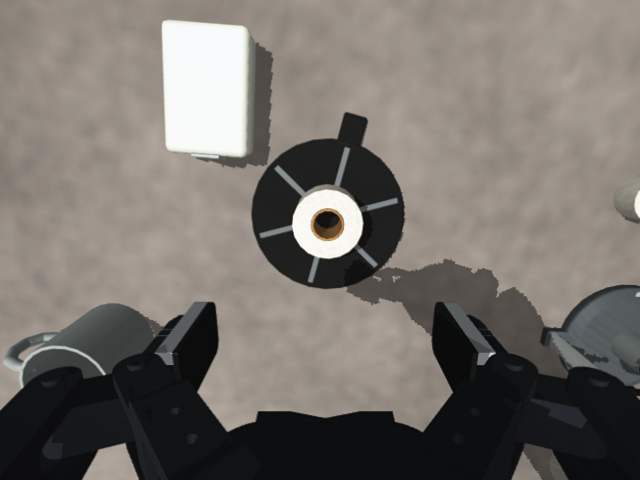

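The roll lies flat, centred on the trivet at (328,225); mug and soap box are untouched. Fin direction is about -2.37 rad and the strip about 1.75 rad. I'll go back over the post, turning 1.13 rad anticlockwise so the finger starts clear on the fin's clockwise side.

step_arm(
  moves=[
    [-17,39,-30,0,0,-0.14,85],
    [-34,78,-60,0,0,-0.28,85],
    [-51,117,-93,0,0,-0.42,85],
    [-68,156,-93,0,0,-0.56,85],
    [-85,195,-93,0,0,-0.7,85],
    [-102,234,-93,0,0,-0.84,85],
    [-119,273,-93,0,0,-0.98,85],
    [-136,312,-93,0,0,-1.13,85],
  ],
)

```text
clock: 9.65
tcp_pos: [0.5003, -0.0641, 0.2979]
orientation: [-2.473, -1.934, 0.003]
contact_force: [1.5, 1.0, 0.1]
grip_width: 0.0851
gripper_force: 0.0
```

step_arm(
  moves=[
    [0,0,0,0,0,0,85],
    [0,0,0,0,0,0,85],
  ],
)

```text
clock: 9.85
tcp_pos: [0.5008, -0.0635, 0.298]
orientation: [-2.482, -1.923, 0.003]
contact_force: [-0.5, 0.3, 0.0]
grip_width: 0.0852
gripper_force: 0.0
```

```bash
python3 - <<'E'
from h import *
f=grab('wrist'); o=r.get_obs(); M=R.from_rotvec(o['orientation']).as_matrix(); print(o['tcp_pos'],o['joints'].round(2)); print(M.round(3))
cv2.imwrite('pics/w4.png',f['image'][...,::-1])
C=cloud(f); Q=C.reshape(-1,3); v=f['depth'].ravel()>0; I=f['image'].reshape(-1,3)
s=v&(Q[:,2]>.182)&(Q[:,2]<.2)&(np.hypot(Q[:,0]-.5025,Q[:,1]+.0685)<.03); print('stub top',s.sum(),Q[s].min(0),Q[s].max(0),Q[s].mean(0))
c=np.array([.5025,-.0685]); d=Q[:,:2]-c; rr=np.hypot(*d.T); a=np.arctan2(d[:,1],d[:,0])
s=v&(rr<.018)&(rr>.0)&(Q[:,2]>.132)&(Q[:,2]<.143); print('flange',s.sum(),np.median(Q[s],0))
s=v&(rr<.06)&(rr>.015)&(Q[:,2]>.12)&(Q[:,2]<.132)&(a<0); print('fin top',s.sum(),np.median(Q[s],0),Q[s].mean(0),np.median(a[s]))
if s.any():
    q=Q[s]; l=cv2.fitLine(q[:,:2].astype(np.float32),cv2.DIST_HUBER,0,.01,.01).ravel(); print('line',l,np.arctan2(l[1],l[0]))
s=v&(rr<.065)&(rr>.038)&(Q[:,2]>.09)&(Q[:,2]<.118)&(a>1.3)&(a<2.2)&(I.max(1)<60); print('ptr',s.sum(),np.median(Q[s],0),np.percentile(Q[s][:,2],[5,25,50,75,95]),rr[s].min())
s=v&(rr<.09)&(rr>.068)&(Q[:,2]>.113)&(Q[:,2]<.125)&(a>1.3)&(a<2.2); print('strip top (119)',s.sum(),np.median(Q[s],0))
E
```

```text
[ 0.50120085 -0.06198361  0.2983251 ] [ 0.59  0.19 -0.67  1.83  0.13  1.16 -0.37]
[[ 0.247  0.969 -0.002]
 [ 0.969 -0.247  0.001]
 [ 0.    -0.002 -1.   ]]
stub top 615 [ 0.49172239 -0.07934758  0.18205531] [ 0.51200833 -0.05848733  0.18894579] [ 0.50209937 -0.06790173  0.18660556]
flange 393 [ 0.50465322 -0.06110768  0.1373034 ]
fin top 191 [ 0.47779209 -0.09582547  0.12675827] [ 0.47767959 -0.09563175  0.1264434 ] -2.3163463933298125
line [ 0.63611144  0.7715972   0.47767958 -0.09563175] 0.88134825
ptr 187 [ 0.49160233 -0.01247941  0.09731383] [0.0960763  0.09676998 0.09731383 0.0978237  0.09851099] 0.042242481879184814
strip top (119) 91 [0.48774545 0.00443033 0.11891107]
```

View pics/w4.png

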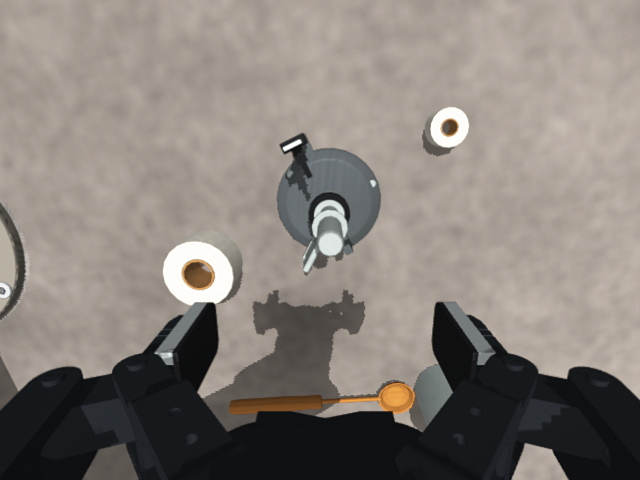

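The close view shows the stub top at (330,243), fin at (308,262) and pointer at (302,160). Its measured pointer top is z≈0.0973, so the tip's mid-height is about 0.096. Fin direction is about -2.3 rad and the left finger at 2.89 clears it. I'll descend in two stages.

step_arm(
  moves=[
    [-6,2,25,0,0,0,85],
    [-6,2,55,0,0,0,85],
    [-6,2,80,0,0,0,85],
    [-6,2,88,0,0,0,85],
    [-6,2,88,0,0,0,85],
    [-6,2,88,0,0,0,85],
  ],
)

```text
clock: 10.5
tcp_pos: [0.5031, -0.0677, 0.2122]
orientation: [2.478, 1.93, 0.002]
contact_force: [-0.9, 0.1, 0.2]
grip_width: 0.0847
gripper_force: 0.0
```

```bash
python3 - <<'E'
from h import *
f=grab('wrist'); o=r.get_obs(); M=R.from_rotvec(o['orientation']).as_matrix(); print(o['tcp_pos'],M[:,1])
C=cloud(f); Q=C.reshape(-1,3); v=f['depth'].ravel()>0; I=f['image'].reshape(-1,3)
c=np.array([.502,-.0682]); d=Q[:,:2]-c; rr=np.hypot(*d.T); a=np.arctan2(d[:,1],d[:,0])
s=v&(Q[:,2]>.182)&(Q[:,2]<.2)&(rr<.03); print('stub top',s.sum(),Q[s].min(0),Q[s].max(0),Q[s].mean(0))
s=v&(rr<.018)&(Q[:,2]>.132)&(Q[:,2]<.143)
if s.any(): print('flange',s.sum(),np.median(Q[s],0))
for lo,hi in [(.04,.046),(.046,.055),(.055,.065)]:
    s=v&(rr<hi)&(rr>lo)&(Q[:,2]>.088)&(Q[:,2]<.118)&(a>1.3)&(a<2.2)&(I.max(1)<70); print('ptr',lo,s.sum(), s.any() and (np.median(Q[s],0),np.percentile(Q[s][:,2],[5,25,50,75,95])))
s=v&(rr<.09)&(rr>.068)&(Q[:,2]>.115)&(Q[:,2]<.125)&(a>1.3)&(a<2.2); print('strip top (119)',s.sum(),s.any() and np.median(Q[s],0))
print('move',M.T@(np.array([.502,-.0682,.141])-o['tcp_pos'])*1000)
E
```

```text
[ 0.50325434 -0.06795743  0.21255819] [ 0.96944265 -0.24531008  0.00197871]
stub top 1271 [ 0.49168011 -0.07890213  0.18212891] [ 0.51229291 -0.05828321  0.18911731] [ 0.50237001 -0.06749614  0.1866082 ]
flange 759 [ 0.5051298  -0.06091158  0.13726993]
ptr 0.04 51 (array([ 0.49367596, -0.02528035,  0.09721647]), array([0.09620887, 0.09677108, 0.09721647, 0.09770684, 0.09830286]))
ptr 0.046 101 (array([ 0.49214382, -0.01859712,  0.09745327]), array([0.09598861, 0.09690744, 0.09745327, 0.09804985, 0.09872986]))
ptr 0.055 199 (array([ 0.49063017, -0.00903325,  0.09731086]), array([0.09605367, 0.09684444, 0.09731086, 0.09783425, 0.09844518]))
strip top (119) 165 [0.48770375 0.00439951 0.11907156]
move [-0.57511425 -1.29809717 71.55550602]
```

step_arm(
  moves=[
    [-0.5,-1,20,0,0,0,85],
    [-0.5,-1,40,0,0,0,85],
    [-0.5,-1,58,0,0,0,85],
    [-0.5,-1,68,0,0,0,85],
    [-0.5,-1,72,0,0,0,70],
    [-0.5,-1,72,0,0,0,55],
    [-0.5,-1,72,0,0,0,40],
    [-0.5,-1,72,0,0,0,30],
  ],
  grip_force=80,
)

```text
clock: 11.35
tcp_pos: [0.5018, -0.0689, 0.1402]
orientation: [2.479, 1.928, 0.002]
contact_force: [-0.1, 0.6, -0.2]
grip_width: 0.0303
gripper_force: 0.0
```

step_arm(
  moves=[
    [0,0,0,0,0,0,24],
    [0,0,0,0,0,0,18],
    [0,0,0,0,0,0,15],
    [0,0,0,0,0,0,15],
    [0,0,0,0,0,0,15],
  ],
)

```text
clock: 11.85
tcp_pos: [0.5028, -0.0692, 0.1402]
orientation: [2.478, 1.927, 0.004]
contact_force: [5.2, -2.4, 4.8]
grip_width: 0.0192
gripper_force: 77.9
```

Gripped. I'll push down about 41 mm.

step_arm(
  moves=[
    [0,0,6,0,0,0,15],
    [0,0,12,0,0,0,15],
    [0,0,18,0,0,0,15],
    [0,0,24,0,0,0,15],
    [0,0,30,0,0,0,15],
    [0,0,36,0,0,0,15],
    [0,0,40,0,0,0,15],
    [0,0,40,0,0,0,15],
  ],
)

```text
clock: 12.65
tcp_pos: [0.5029, -0.0692, 0.0999]
orientation: [2.478, 1.927, 0.004]
contact_force: [4.9, -2.2, 6.3]
grip_width: 0.0192
gripper_force: 78.2
```

```bash
cat > chk.py <<'E'
from h import *
c=np.array([.502,-.0684])
def show(name):
    o=r.get_obs(); M=R.from_rotvec(o['orientation']).as_matrix(); print(o['tcp_pos'],'yangle',np.arctan2(M[1,1],M[0,1]),o['contact_force'].round(1),o['grip_width'],'tool z',M[:,2].round(4),o['joints'].round(2))
    for n in ('wrist','scene','side'):
        f=grab(n); C=cloud(f); Q=C.reshape(-1,3); v=f['depth'].ravel()>0; I=f['image'].reshape(-1,3)
        d=Q[:,:2]-c; rr=np.hypot(*d.T); a=np.arctan2(d[:,1],d[:,0])
        s=v&(rr<.012)&(Q[:,2]>.125)&(Q[:,2]<.16); print(n,'stubtop',s.sum(),s.any() and (np.median(Q[s][:,2]),Q[s][:,2].max()))
        s=v&(rr<.0165)&(rr>.0105)&(Q[:,2]>.085)&(Q[:,2]<.108)&(I.min(1)>60); print('flange',s.sum(),s.any() and np.percentile(Q[s],[25,50,75,90],axis=0)[:,2])
        s=v&(rr<.065)&(rr>.040)&(Q[:,2]>.088)&(Q[:,2]<.118)&(a>1.3)&(a<2.2)&(I.max(1)<70); print('ptr',s.sum(),s.any() and np.median(Q[s][:,2]))
        s=v&(rr<.05)&(rr>.032)&(Q[:,2]>.118)&(Q[:,2]<.13)&(a<0); print('fin',s.sum(),s.any() and (np.median(a[s]),Q[s].mean(0)))
    a=load('scene')['image'][190:300,250:340,::-1]; b=load('side')['image'][185:295,300:390,::-1]
    w=load('wrist')['image'][130:390,190:450,::-1]
    A=cv2.resize(np.hstack([a,b]),None,fx=4.4,fy=4.4,interpolation=cv2.INTER_CUBIC)[:, :]
    cv2.imwrite('pics/%s.png'%name,np.hstack([cv2.resize(A,(480,293)),cv2.resize(w,(293,293))]))
E
python3 -c "from chk import *; show('c5')"
```

```text
[ 0.50285114 -0.06916528  0.0998562 ] yangle -0.2488268496919857 [ 4.9 -2.2  6.3] 0.019181823764965716 tool z [ 3.e-03 -3.e-04 -1.e+00] [ 0.49  0.44 -0.58  2.04  0.35  0.76 -0.56]
wrist stubtop 5011 (np.float64(0.1453748315697025), np.float64(0.1485353403121835))
flange 982 [0.0940067  0.09637731 0.09701887 0.09751859]
ptr 1080 0.09736420069807743
fin 12 (np.float64(-2.2177340295540287), array([ 0.48230464, -0.09437142,  0.12656087]))
scene stubtop 65 (np.float64(0.14070444889308464), np.float64(0.1555558470090359))
flange 30 [0.08687578 0.09577081 0.09722922 0.10482114]
ptr 19 0.09793048661402393
fin 0 False
side stubtop 55 (np.float64(0.14040522333681482), np.float64(0.14999202518978938))
flange 59 [0.0929181  0.0961159  0.09898913 0.10380552]
ptr 6 0.09510353452327597
fin 21 (np.float64(-2.3624614342512884), array([ 0.47283604, -0.09833738,  0.12276315]))
```

View pics/c5.png

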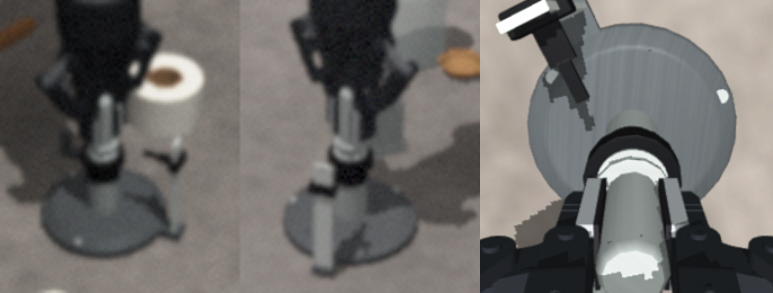

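The view shows the post gripped, the flange top at about 0.0968 against 0.0958 for the pointer, and both fingers clear of the fin. I'll add 1 mm down, shift 1 mm to relieve the side load, and start the swing anticlockwise.

step_arm(
  moves=[
    [0,1,1,0,0,0,15],
    [0,1,1,0,0,-0.1,15],
    [0,1,1,0,0,-0.2,15],
    [0,1,1,0,0,-0.3,15],
    [0,1,1,0,0,-0.4,15],
    [0,1,1,0,0,-0.5,15],
    [0,1,1,0,0,-0.5,15],
  ],
)

```text
clock: 13.5
tcp_pos: [0.503, -0.0692, 0.0989]
orientation: [1.921, 2.484, 0.001]
contact_force: [2.5, -1.3, 6.4]
grip_width: 0.0192
gripper_force: 78.4
```

step_arm(
  moves=[
    [0,0,0,0,0,-0.05,15],
    [0,0,0,0,0,-0.1,15],
    [0,0,0,0,0,-0.15,15],
    [0,0,0,0,0,-0.2,15],
    [0,0,0,0,0,-0.25,15],
    [0,0,0,0,0,-0.3,15],
    [0,0,0,0,0,-0.35,15],
    [0,0,0,0,0,-0.4,15],
  ],
)

```text
clock: 14.3
tcp_pos: [0.503, -0.0692, 0.099]
orientation: [1.39, 2.815, 0.0]
contact_force: [3.2, -1.9, 5.5]
grip_width: 0.0193
gripper_force: 78.8
```

```bash
python3 -c "
from chk import *
show('c6'); print(r.get_obs()['moment'])"
```

```text
[ 0.50297964 -0.06920748  0.09895717] yangle 0.6533656745466858 [ 3.2 -1.9  5.5] 0.01929055557918027 tool z [ 1.5e-03 -4.0e-04 -1.0e+00] [ 0.65  0.5  -0.79  2.03  0.49  0.81  0.22]
wrist stubtop 4886 (np.float64(0.14452160383358095), np.float64(0.14752449969546189))
flange 983 [0.09394883 0.09555077 0.09619523 0.09675188]
ptr 1040 0.09729139734023938
fin 0 False
scene stubtop 0 False
flange 34 [0.08806944 0.09409578 0.09717042 0.10103198]
ptr 19 0.09670218768178951
fin 21 (np.float64(-1.5583286785320236), array([ 0.50248612, -0.10846283,  0.1246207 ]))
side stubtop 91 (np.float64(0.14041790640945417), np.float64(0.15954465115061645))
flange 55 [0.09183585 0.09545274 0.10295536 0.10627346]
ptr 5 0.09511977549907968
fin 0 False
[-0.36841147 -0.5855263   0.00323175]
```

View pics/c6.png

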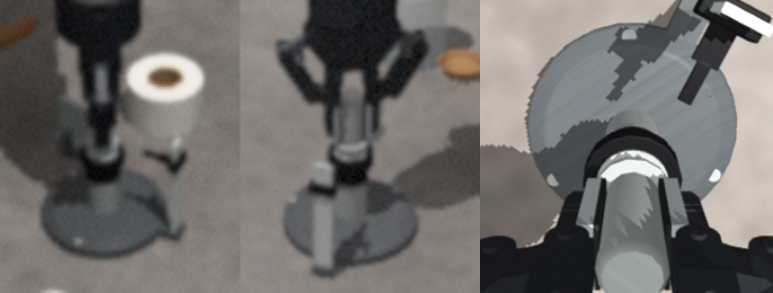

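The left crop shows the fin at (70,135), now swung round ahead of the finger; it's moving. I'll continue in small steps, watching for the stop.

step_arm(
  moves=[
    [0,0,0,0,0,-0.03,15],
    [0,0,0,0,0,-0.06,15],
    [0,0,0,0,0,-0.06,15],
  ],
)

```text
clock: 14.75
tcp_pos: [0.503, -0.0692, 0.0989]
orientation: [1.307, 2.855, 0.0]
contact_force: [3.1, -1.8, 6.7]
grip_width: 0.0193
gripper_force: 78.6
```

```bash
cat > st.py <<'E'
from chk import *
o=r.get_obs(); M=R.from_rotvec(o['orientation']).as_matrix(); print(o['tcp_pos'],'yang',np.arctan2(M[1,1],M[0,1]),o['contact_force'].round(1),o['moment'].round(3),o['tau'].round(2))
f=grab('scene'); C=cloud(f); Q=C.reshape(-1,3); v=f['depth'].ravel()>0
d=Q[:,:2]-[.5027,-.069]; rr=np.hypot(*d.T); a=np.arctan2(d[:,1],d[:,0])
s=v&(rr<.05)&(rr>.03)&(Q[:,2]>.09)&(Q[:,2]<.13)&(a<0)&(a>-2.2); print(s.sum(),np.median(a[s]),np.median(Q[s],0))
if s.sum()>5:
  l=cv2.fitLine(Q[s][:,:2].astype(np.float32),cv2.DIST_HUBER,0,.01,.01).ravel(); print('line',np.arctan2(l[1],l[0])%np.pi-np.pi)
E
python3 st.py
```

```text
[ 0.50297801 -0.06922482  0.098946  ] yang 0.7121346561499949 [ 3.1 -1.8  6.7] [-0.305 -0.52  -0.038] [ -0.51 -42.11  -8.7  -16.19  -0.55   0.61   0.26]
96 -1.484506027582075 [ 0.50631668 -0.1088113   0.10762423]
line -1.5862647
```

step_arm(
  moves=[
    [0,0,0,0,0,-0.03,15],
    [0,0,0,0,0,-0.06,15],
    [0,0,0,0,0,-0.06,15],
  ],
)

```text
clock: 15.1
tcp_pos: [0.503, -0.0692, 0.099]
orientation: [1.221, 2.893, 0.0]
contact_force: [3.5, -0.6, 5.7]
grip_width: 0.0192
gripper_force: 78.6
```

```bash
python3 st.py
```

```text
[ 0.50300934 -0.06919039  0.09895798] yang 0.7722258319225203 [ 3.5 -0.6  5.7] [-0.369 -0.635 -0.109] [ -0.51 -42.08  -8.89 -16.15  -0.55   0.61   0.26]
92 -1.4437031191545167 [ 0.50779568 -0.10817663  0.10839985]
line -1.5663764
```

step_arm(
  moves=[
    [0,0,0,0,0,-0.03,15],
    [0,0,0,0,0,-0.06,15],
    [0,0,0,0,0,-0.06,15],
  ],
)

```text
clock: 15.45
tcp_pos: [0.5028, -0.0692, 0.0989]
orientation: [1.135, 2.928, 0.0]
contact_force: [1.3, -1.4, 6.3]
grip_width: 0.0194
gripper_force: 81.0
```

```bash
python3 st.py
```

```text
[ 0.50280972 -0.06917289  0.09893286] yang 0.8314873128899112 [ 1.3 -1.4  6.3] [-0.291 -0.547 -0.285] [ -0.72 -41.75  -9.11 -16.33  -0.28   0.48   0.5 ]
93 -1.4424265264989105 [ 0.50784479 -0.10737724  0.10807035]
line -1.4621919
```

The fin stopped moving while the moment jumped from -0.11 to -0.29 N·m, so it is on the stop. I'll add a small extra push to confirm and check the flange level.

step_arm(
  moves=[
    [0,0,0,0,0,-0.03,15],
    [0,0,0,0,0,-0.03,15],
    [0,0,0,0,0,-0.03,15],
  ],
)

```text
clock: 15.8
tcp_pos: [0.5026, -0.0692, 0.0989]
orientation: [1.093, 2.945, 0.0]
contact_force: [1.5, -0.8, 8.0]
grip_width: 0.0194
gripper_force: 82.5
```

```bash
python3 st.py; python3 - <<'E'
from h import *
f=grab('wrist'); C=cloud(f); Q=C.reshape(-1,3); v=f['depth'].ravel()>0; I=f['image'].reshape(-1,3)
d=Q[:,:2]-[.5027,-.069]; rr=np.hypot(*d.T); a=np.arctan2(d[:,1],d[:,0])
s=v&(rr<.0148)&(rr>.0115)&(Q[:,2]>.09)&(Q[:,2]<.1); h,e=np.histogram(Q[s][:,2],np.arange(.09,.1,.0005)); print(dict(zip((e[:-1]*1000).round(1).tolist(),h.tolist())))
s=v&(rr<.065)&(rr>.040)&(Q[:,2]>.093)&(Q[:,2]<.101)&(a>1.3)&(a<2.2)&(I.max(1)<70); h,e=np.histogram(Q[s][:,2],np.arange(.093,.101,.0005)); print(dict(zip((e[:-1]*1000).round(1).tolist(),h.tolist())))
for n in('scene','side'):
    b=grab(n)
C=cloud(load('scene')); I=load('scene')['image']; m=(I.min(2)>130)&(C[...,2]>.04)&(C[...,2]<.056)&(np.hypot(C[...,0]-.558,C[...,1]-.267)<.05); print('roll',cv2.minEnclosingCircle(C[m][:,:2].astype(np.float32)))
E
```

```text
[ 0.50263256 -0.06916541  0.09892105] yang 0.8602391408684591 [ 1.5 -0.8  8. ] [-0.237 -0.485 -0.45 ] [ -0.84 -41.62  -9.16 -16.48  -0.14   0.38   0.43]
98 -1.4287839627489385 [ 0.508218   -0.10730469  0.10928294]
line -1.5065743
{90.0: 0, 90.5: 0, 91.0: 0, 91.5: 0, 92.0: 0, 92.5: 0, 93.0: 0, 93.5: 1, 94.0: 5, 94.5: 31, 95.0: 95, 95.5: 136, 96.0: 88, 96.5: 50, 97.0: 6, 97.5: 0, 98.0: 0, 98.5: 0, 99.0: 0, 99.5: 0}
{93.0: 0, 93.5: 1, 94.0: 7, 94.5: 10, 95.0: 14, 95.5: 35, 96.0: 92, 96.5: 229, 97.0: 311, 97.5: 212, 98.0: 105, 98.5: 17, 99.0: 3, 99.5: 0, 100.0: 0, 100.5: 0}
roll ((0.5610975623130798, 0.26425108313560486), 0.03307554870843887)
```

Flange 95.8 mm against a pointer mid-height of about 95.75 mm: level. The fin is firm against its stop, so I'm handing in.

```bash
python3 -c "
from bench import r
print(r.hand_in())"
```

```text
the job is handed in; nothing more can be done
None
```

I handed the job in with the middle roll flat on the middle of the trivet, the post still gripped with its flange level with the pointer (95.8 mm against about 95.75 mm), and the cam lever closed against its stop; the judged result was not shown to me.

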